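# Meter two walnuts out of the feeder

## Task

Two nut feeders stand on the worktop. Draw the gate of the walnut feeder (the larger nuts, with the bowl beneath) part of the way out, so that two of its three walnuts drop into the bowl and the third stays in the feeder; then push the gate fully shut and let go of it. Leave the gate of the hazelnut feeder alone.

Things in the scene. Friction and masses are not known exactly. Their poses are not given: they have to be found in the camera images.
- big_feeder_gate (a joint): travel of the walnut feeder's gate (flat aluminium slide under its three cells), m: 0 shut (stop), 0.110 fully out (stop); starts at 0 to 0.008, 1.5 N friction, stays where left. Drawn out towards the robot it uncovers the rear cell first, then middle, then front: the rear walnut has dropped by 0.035, the middle one by 0.075, the front one may drop from 0.100. About 0.088 drops just two.
- big_feeder_grip (a point): handle of the walnut gate: upright wooden post, 16 mm square, at the gate's front end, top 197 mm above the worktop. This point is on its axis 12 mm below the top (z 0.185), moves with the gate, 50 mm in front of the box when shut. Axes: x along the cells, front to rear (the gate opens along -x, up to 0.25 rad off the world's -x), y left, z up; the faces are square to x and y.
- walnut_rear_center (a point): walnut, a brown ball of 28 mm diameter with a raised seam; this point is its centre. It starts in the rear (farthest from the handle) cell of the walnut feeder.
- walnut_middle_center (a point): walnut, a brown ball of 28 mm diameter with a raised seam; this point is its centre. It starts in the middle cell of the walnut feeder. The feeder is fixed: an open-topped clear box 124 mm long, 44 mm wide, top 174 mm above the worktop, on wooden side legs; three cells in a row, each 36 mm square, one walnut in each.
- walnut_front_center (a point): walnut, a brown ball of 28 mm diameter with a raised seam; this point is its centre. It starts in the front (nearest the handle) cell of the walnut feeder. Resting on the gate its centre is 139 mm above the worktop.
- bowl: white round bowl, 132 mm across its rim, 55 mm high, standing loose under the rear and middle cells of the walnut feeder; origin at the centre of its underside.
- small_feeder_gate (a joint): the gate of the other, smaller feeder (box 94 mm long, 34 mm wide) with 20 mm hazelnuts and a tall white cup beneath, m: 0 shut, 0.085 fully out; starts at 0 to 0.004. Not to be opened.

How it is judged:
On the way:
1. the rear and middle walnuts have dropped into the bowl, the front one is still in the feeder, and the gate is partly open (horizontal distance between each of walnut_rear_center, walnut_middle_center and bowl below 0.058 m and height (world z) of each of walnut_rear_center, walnut_middle_center below 0.06 m and height (world z) of walnut_front_center above 0.125 m and value of joint big_feeder_gate above 0.03 m), for 0.2 s.
At the end, for the whole second after the job is handed in: the rear and middle walnuts lie in the upright bowl, the front walnut is still in its cell of the feeder, the walnut gate is shut to within 12 mm, and the hazelnut gate is open less than 20 mm (horizontal distance between each of walnut_rear_center, walnut_middle_center and bowl below 0.058 m and height (world z) of each of walnut_rear_center, walnut_middle_center below 0.06 m and height (world z) of walnut_front_center above 0.125 m and value of joint big_feeder_gate below 0.012 m and horizontal distance between walnut_front_center and big_feeder_grip between 0.05 and 0.1 m and value of joint small_feeder_gate below 0.02 m and angle between bowl's own z axis and vertical below 0.17 rad); the robot touches nothing.
It fails at once if the hazelnut feeder's gate is drawn out by 20 mm or more (value of joint small_feeder_gate above 0.02 m).
It also fails if it takes over 40 s, if anything falls off the work surface, if the arm or the gripper's body presses on something with over 40 N, if the wrist force passes 120 N, or if a joint passes its speed limit or range.

## Robot

A 7-joint arm with a two-finger parallel gripper is mounted at the origin on a cart in front of the work surface, level with it; the furniture and walls round the work are solid. World frame = base frame: x ahead of the robot, y to its left, z up, the work surface at z = 0. Lengths are in m, angles in rad, forces in N, time in s.
With the tool pointing down it reaches from about 0.4 to 0.85 m from the base axis. Payload 4.5 kg.
Tool frame: the origin (TCP) lies midway between the tips of the shut fingers; the grasp point (between the pads) lies 19 mm behind it; z points along the fingers, y is the line along which they close (so a half turn about z gives the same grasp; the last joint's range is limited). The gripper opens to 88 mm and grips with 3 to 60 N. Pads are 18 mm wide; open, the fingers measure 123 mm over their backs; the gripper's body (75 mm by 187 mm) begins 45 mm behind the grasp point.
Start: joints at [-1.19, 0.689, -0.195, 1.565, 0.157, 0.902, -0.215], TCP at [0.212, 0.588, 0.239] pointing down, gripper open.
Joint ranges: [-3.01, 3.01], [-0.46, 2.08], [-1.47, 1.51], [0.13, 2.56], [-1, 4.14], [0.04, 2.09], [-2.66, 2.66]. Speed limits (rad/s): [2.57, 2.57, 3.14, 3.14, 3.14, 3.14, 3.14].

## Interface

Orientations are given as a unit quaternion [x, y, z, w].
In Python, from plant import get_state, viewer, workorder gives the robot as it stands. The module is installed in compiled form; this text tells all that it offers.
- The arm moves only by the tool step_arm, never from a script. Its argument "motion" is a list of rows, each an object of numbers: "wx", "wy", "wz": the turn, a rotation vector about the tool's x, y, z each as a share of 180 degrees, from -1 to 1; "dx", "dy", "dz": the shift along the tool's x, y, z each as a share of 8 cm, from -1 to 1; "claw": the finger opening in mm, from 0 to 88.1. A call has 1 to 8 rows; each row is the pose to reach, as a shift and turn from the pose commanded when the call began, along the tool's axes at that moment, turning the shorter way round; what a row does not reach only later rows make up. A row lasts 1/10 s, in which the tool goes at most 50 mm and 8.59 degrees, less where a joint would pass 70% of its speed; a pose out of reach is approached as far as the arm can. A call with a number of a shift or a turn outside -1 to 1 is refused whole. A call with a gripper value outside its range is refused whole. The fingers move at their own pace and stop on an object; "force" is the grip in N (left out, the last holds). Time passes only in rows, so rows that repeat a pose let the fingers close. It gives the time, the measured TCP pose, the force, the opening and the grip force at its end, in the units of the state.
- get_state(): the state, without advancing time (a new reading comes with each control period).
- viewer.snapshot(name): name is "side" or "top" or "wrist"; returns (picture, depth): 384x512x3 uint8, red, green, blue; 384x512 float32, m along the optical axis (not along the pixel's ray), 0 where there is no reading.
- viewer.calibration(name): a dict with "vfov" (degrees; the focal length in pixels is half the picture's height over the tangent of half this angle, whatever the lens; pixels are square), "cx", "cy" (the principal point, pixels), "dist_coeffs" ([k1, k2, p1, p2, k3] as OpenCV has them; the pictures are not rectified), "extrinsics" (4x4, takes a point from camera to world coordinates). Camera axes: x right, y down, z forward; pixel columns grow to the right and rows downward; lengths in m; the calibration is good to about 2 mm. A picture is of the moment at which its call begins: read the wrist's pose just before it. calibration takes no time and is no camera call; for the wrist camera it gives the pose at the moment of the call.
- workorder.finish_job(): hands the job in; it is judged then, once.
The state is a dict: "clock": time; "q": joint angles; "qd": joint speeds; "joint_torque": joint torques, N m; "tool_pos": TCP position; "eef_rot": TCP orientation; "contact_force": force on the tool from outside, world axes, zero at the start; "moment": the same for the moment, N m; "opening": opening from 0.0 (shut) to 1.0 (fully open); "finger_force": force on a finger pad.
Only numpy, scipy, OpenCV 4.12 (cv2) and the standard library are available. Lean on these libraries where they do the work, as an engineer would, in place of code of your own. Each camera call takes 0.05 s, during which the arm holds its last target. There are 200 camera calls.

## Working session

There is one attempt and no reset: what is moved stays moved. The work goes in short steps, Python scripts to look and compute and a tool call to move; the robot and the scene stay as the last step left them, time stands still between calls to the robot, and variables do not carry over. Pictures are saved under pics/ and viewed, at most 10 in all, crops included, and the job is handed in when it is done.

Besides the shell and the picture viewer there is one more tool, called after "Request:" in YAML: its name, and indented under it one key for each argument. step_arm: Moves the arm, as the interface text tells. Shift numbers are shares of 8 cm and turn numbers shares of 180 degrees, none past 1 either way. Its arguments: {"type":"object","properties":{"motion":{"type":"array","items":{"type":"object","properties":{"wx":{"type":"number","minimum":-1,"maximum":1},"wy":{"type":"number","minimum":-1,"maximum":1},"wz":{"type":"number","minimum":-1,"maximum":1},"dx":{"type":"number","minimum":-1,"maximum":1},"dy":{"type":"number","minimum":-1,"maximum":1},"dz":{"type":"number","minimum":-1,"maximum":1},"claw":{"type":"number"}}}},"force":{"type":"number"}},"required":["motion"]}

```bash
mkdir -p pics
cat > h.py <<'E'
import numpy as np, cv2
from plant import get_state, viewer, workorder
from scipy.spatial.transform import Rotation as R
def snap(n):
    c=viewer.calibration(n); p,d=viewer.snapshot(n); return p,d,c
def K(c,h=384):
    f=h/2/np.tan(np.radians(c["vfov"])/2); return np.array([[f,0,c["cx"]],[0,f,c["cy"]],[0,0,1.]])
def world(d,c):
    h,w=d.shape; uv=np.stack(np.meshgrid(np.arange(w),np.arange(h)),-1).reshape(-1,1,2).astype(np.float64)
    n=cv2.undistortPoints(uv,K(c),np.array(c["dist_coeffs"],float))[:,0].reshape(h,w,2)
    P=np.dstack([n*d[...,None],d]); E=np.array(c["extrinsics"])
    return P@E[:3,:3].T+E[:3,3]
E
python3 - <<'E'
from h import *
s=get_state(); print({k:np.round(v,3) for k,v in s.items()})
for n in("top","side"):
    p,d,c=snap(n); np.savez(f"{n}0.npz",p=p,d=d,c=np.array(c,dtype=object))
    print(n,{k:np.round(v,3).tolist() for k,v in c.items()})
    cv2.imwrite(f"pics/{n}0.png",p[...,::-1])
E
```

```text
{'clock': np.float64(0.0), 'q': array([-1.19 ,  0.69 , -0.194,  1.566,  0.157,  0.903, -0.215]), 'qd': array([-0.001,  0.001, -0.002, -0.001, -0.   , -0.001, -0.001]), 'joint_torque': array([-1.0000e-03, -5.2755e+01, -1.2670e+00, -1.5342e+01, -5.3000e-02,
        6.0000e-03,  0.0000e+00]), 'tool_pos': array([0.212, 0.587, 0.238]), 'eef_rot': array([ 0.173,  0.985, -0.001, -0.   ]), 'contact_force': array([ 0.089, -0.1  ,  0.479]), 'moment': array([-0.024,  0.02 ,  0.012]), 'finger_force': np.float64(0.0), 'opening': np.float64(1.003)}
top {'vfov': 42.213, 'cx': 261.128, 'cy': 189.19, 'dist_coeffs': [-0.116, 0.0, 0.0, 0.0, 0.0], 'extrinsics': [[0.003, -0.985, 0.175, 0.474], [-1.0, -0.006, -0.012, -0.225], [0.012, -0.175, -0.984, 1.048], [0.0, 0.0, 0.0, 1.0]]}
side {'vfov': 52.468, 'cx': 257.871, 'cy': 191.338, 'dist_coeffs': [-0.083, 0.0, 0.0, 0.0, 0.0], 'extrinsics': [[0.208, -0.451, 0.868, -0.108], [-0.978, -0.072, 0.197, -0.413], [-0.026, -0.889, -0.457, 0.508], [0.0, 0.0, 0.0, 1.0]]}
```

View pics/top0.png

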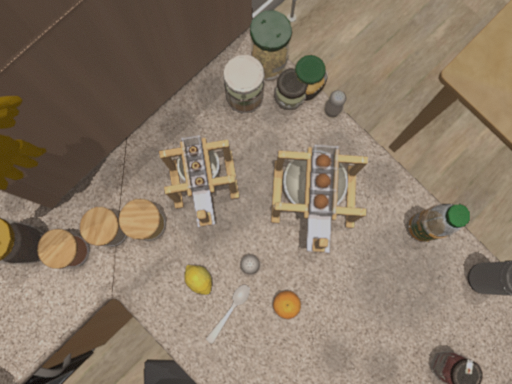

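View pics/side0.png

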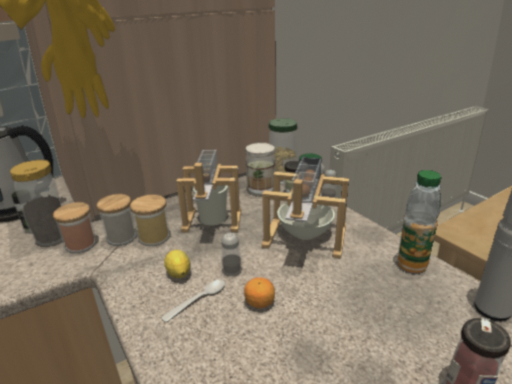

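The top view shows the walnut feeder with its walnuts near (323,161), (322,181) and (320,202), and its post near (320,242). The hazelnut feeder is at the left, around (195,165). The side view agrees.

Run:
```python
from h import *
z=np.load("top0.npz",allow_pickle=True); p,d,c=z["p"],z["d"],z["c"].item()
W=world(d,c)
sub=W[225:256,300:340]; m=(sub[...,2]>.18)&(sub[...,2]<.21)
v,u=np.nonzero(m); print("post",m.sum(),sub[m].mean(0),sub[m].min(0),sub[m].max(0),u.min()+300,u.max()+300,v.min()+225,v.max()+225)
rgb=p.astype(int)
cs=[]
for (u,v) in((323,161),(322,181),(320,202)):
    w=W[v-9:v+10,u-8:u+9]; r=rgb[v-9:v+10,u-8:u+9]
    m=(r[...,0]-r[...,2]>50)&(r[...,0]<190)&(w[...,2]>.13)&(w[...,2]<.165)
    cs.append(np.r_[m.sum(),w[m].mean(0)]); print(cs[-1].round(4))
a=cs[0][1:]-cs[2][1:]; print("yaw from nuts",np.arctan2(a[1],a[0]),np.linalg.norm(a[:2]))
# gate plate in front
sub=W[210:256,300:340]; 
# everything tall nearby
for zz in (.12,.16,.2,.25): print(zz,((W[...,2]>zz)&(abs(W[...,0]-.55)<.3)&(abs(W[...,1]+.32)<.25)).sum())
# handle box of full area heights map
print((W[205:260:3,300:344:3,2]*1000).astype(int))
big=cv2.resize(p[130:260,260:380],None,fx=5,fy=4.6,interpolation=cv2.INTER_CUBIC)[...,::-1]; cv2.imwrite("pics/crop0.png",big)
```

```text
post 94 [ 0.53304452 -0.33956697  0.19807544] [ 0.52527648 -0.34817459  0.18053517] [ 0.54076056 -0.33240758  0.20298429] 317 327 238 247
[122.       0.6888  -0.3507   0.1491]
[136.       0.6513  -0.3494   0.149 ]
[137.       0.6123  -0.3447   0.1493]
yaw from nuts -0.07855211788175513 0.0768049200562747
0.12 8426
0.16 2631
0.2 998
0.25 765
[[ 134  136  134  133  177  140  148  149  152  140  136  174  132    0
    -2]
 [ 133  135  129  131  172  123  143  145  142  121  138  174  135  136
   131]
 [ 133  135  130  133  174  175  171  174  174  174  172  175  137  137
   132]
 [  -1    1  131  134  138  146  149  154  155  155  158  159  127  133
   133]
 [   0    0  133  124  124  125  125  127  123  124  126  133    2    2
     4]
 [  -1   -3    2  123  126  126  126  127  123  121    0  124    0    0
    -1]
 [   0    1    2  125  125  125  127  122  127  124    4    0    3   -2
     4]
 [   0   -1    0  126  127  124  121  125  125  124    0    0   -1   -1
    -2]
 [   0    0    3  127  125  126  127  122  124  122    4    1    0    0
     4]
 [   0    1    0  124  123  126  122  124  121  127    0   -2    3   -1
     0]
 [   0    1    0  124  125  125  126  123  122  126   -2   -4    0    1
     2]
 [   0    0    1  126  123  122  122  198  199  123    0    0    0    4
     0]
 [   0   -1   -2  125  126  145  193  199  198  201    0    0    2    1
     2]
 [  -2    2    1  123  131  151  195  202  202  200    0    0    4    2
     1]
 [   2 1047    1  121  130  150  183  195  180  126    0    1   -1    3
     0]
 [  -3    1   -1  127  130  131  130  132  127  127    0    0   -2    0
     1]
 [  -2    2    0    0    0    1    2   -1    1   -1    0    4    1    0
    -2]
 [  -1   -1    0   -1    0    0    1    3   -1    0   -1    0    1    2
     0]
 [   1    2   -1    0   -1   -3   -1    0    0    2   -1    0    0    3
    -5]]
```

View pics/crop0.png

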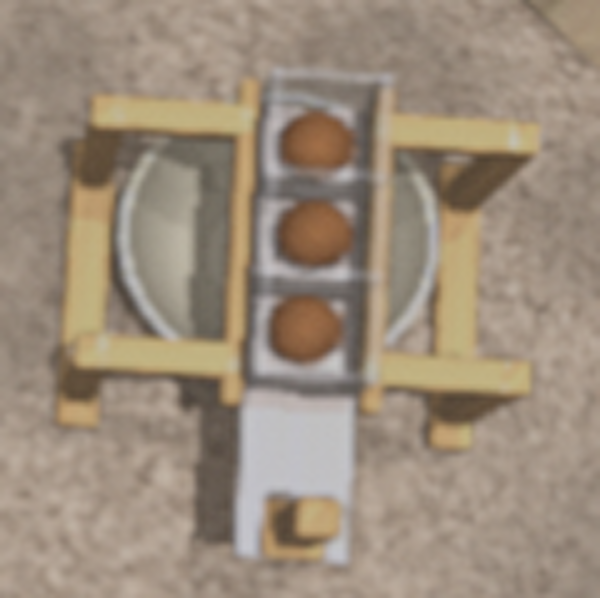

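The crop confirms the post at the front end of the gate plate, with the three walnuts in their cells. Next I'll fit the box and its yaw, and check what stands along the path.

Run:
```python
from h import *
z=np.load("top0.npz",allow_pickle=True); p,d,c=z["p"],z["d"],z["c"].item()
W=world(d,c)
s=W[135:225,300:350].reshape(-1,3); q=s[(s[:,2]>.168)&(s[:,2]<.182)]
r=cv2.minAreaRect(q[:,:2].astype(np.float32)*1000); print("box rim",len(q),r,q.min(0),q.max(0))
g=W[215:258,295:340].reshape(-1,3); g=g[(g[:,2]>.115)&(g[:,2]<.135)&(g[:,0]<.57)]
print("plate",len(g),cv2.minAreaRect(g[:,:2].astype(np.float32)*1000),g.min(0),g.max(0))
for n in("top","side"):
    z=np.load(n+"0.npz",allow_pickle=True); W=world(z["d"],z["c"].item())[z["d"]>0]
    for t in(.2,.25,.3):
        print(n,t)
        for y0 in np.arange(-.5,.7,.1):
            m=(W[:,2]>t)&(W[:,2]<.9)&(W[:,1]>=y0)&(W[:,1]<y0+.1)&(W[:,0]<.8)&(W[:,0]>.1)
            if m.sum()>3: print(round(y0,1),m.sum(),W[m].min(0).round(3),W[m].max(0).round(3))
```

```text
box rim 561 ((649.67138671875, -349.0066833496094), (42.92613220214844, 124.54313659667969), 86.23443603515625) [ 0.58671777 -0.373529    0.16802174] [ 0.71201165 -0.32391354  0.17777324]
plate 430 ((545.4609375, -342.13189697265625), (40.97888946533203, 48.18014907836914), 87.89845275878906) [ 0.52187653 -0.36295396  0.1204345 ] [ 0.56914438 -0.32077846  0.13420429]
top 0.2
-0.4 36 [ 0.528 -0.348  0.2  ] [ 0.54  -0.334  0.203]
-0.2 39 [ 0.574 -0.139  0.2  ] [ 0.588 -0.125  0.203]
-0.0 9554 [0.657 0.025 0.2  ] [0.8   0.1   0.571]
0.1 4258 [0.604 0.1   0.2  ] [0.734 0.2   0.474]
0.2 78 [0.614 0.2   0.201] [0.63  0.216 0.235]
top 0.25
-0.0 8783 [0.657 0.025 0.25 ] [0.8   0.1   0.571]
0.1 3563 [0.604 0.1   0.25 ] [0.734 0.196 0.474]
top 0.3
-0.0 7904 [0.657 0.025 0.3  ] [0.8   0.1   0.571]
0.1 2951 [0.604 0.1   0.3  ] [0.734 0.174 0.474]
side 0.2
-0.0 5989 [0.635 0.024 0.2  ] [0.8   0.1   0.516]
0.1 9361 [0.548 0.1   0.2  ] [0.785 0.2   0.526]
0.2 2215 [0.538 0.2   0.2  ] [0.708 0.3   0.528]
0.3 653 [0.655 0.3   0.2  ] [0.8   0.4   0.483]
0.4 227 [0.62 0.4  0.2 ] [0.695 0.456 0.231]
0.5 453 [0.769 0.518 0.2  ] [0.8   0.556 0.358]
side 0.25
-0.0 5263 [0.635 0.024 0.25 ] [0.8   0.1   0.516]
0.1 8154 [0.548 0.1   0.25 ] [0.785 0.2   0.526]
0.2 1945 [0.538 0.2   0.25 ] [0.708 0.3   0.528]
0.3 326 [0.7   0.3   0.251] [0.8   0.399 0.483]
0.5 219 [0.772 0.518 0.251] [0.8   0.545 0.358]
side 0.3
-0.0 4480 [0.635 0.024 0.3  ] [0.8   0.1   0.516]
0.1 7004 [0.548 0.1   0.3  ] [0.785 0.2   0.526]
0.2 1663 [0.538 0.2   0.3  ] [0.708 0.3   0.528]
0.3 262 [0.7 0.3 0.3] [0.8   0.398 0.483]
0.5 69 [0.787 0.522 0.3  ] [0.8   0.536 0.358]
```

Request:
step_arm:
  motion:
    - {"dz": -0.5}
    - {"dx": -0.5, "dy": -0.5, "dz": -0.9}
    - {"dx": -1, "dy": -1, "dz": -0.9}
    - {"dx": -1, "dy": -1, "dz": -0.9}
  force: 20

```text
$.motion[0]: bad value
```

Request:
step_arm:
  motion:
    - {"dx": -0.4, "dy": -0.4}
    - {"dx": -0.8, "dy": -0.8}
    - {"dx": -1, "dy": -1}

```text
$.motion[0]: bad value
```

Request:
step_arm:
  motion:
    - {"dx": -0.4, "dy": -0.4}
    - {"dx": -0.8, "dy": -0.8}
    - {"dx": -1, "dy": -1}

```text
$.motion[0]: bad value
```

Request:
step_arm:
  motion:
    - {"wx": 0, "wy": 0, "wz": 0, "dx": 0, "dy": 0, "dz": -0.5, "claw": 88}
    - {"wx": 0, "wy": 0, "wz": 0, "dx": -0.5, "dy": -0.5, "dz": -0.9, "claw": 88}
    - {"wx": 0, "wy": 0, "wz": 0, "dx": -1, "dy": -1, "dz": -0.9, "claw": 88}
    - {"wx": 0, "wy": 0, "wz": 0, "dx": -1, "dy": -1, "dz": -0.9, "claw": 88}
  force: 20

```text
clock: 0.5
tool_pos: [0.2635, 0.4811, 0.3115]
eef_rot: [0.175, 0.985, -0.001, 0.001]
contact_force: [1.3, -0.2, -0.2]
opening: 0.999
finger_force: 0.0
```

Request:
step_arm:
  motion:
    - {"wx": 0, "wy": 0, "wz": 0, "dx": -0.4, "dy": -0.4, "dz": 0, "claw": 88}
    - {"wx": 0, "wy": 0, "wz": 0, "dx": -0.8, "dy": -0.8, "dz": 0, "claw": 88}
    - {"wx": 0, "wy": 0, "wz": 0, "dx": -1, "dy": -1, "dz": 0, "claw": 88}

```text
clock: 0.8
tool_pos: [0.3102, 0.3785, 0.3104]
eef_rot: [0.175, 0.985, -0.002, 0.0]
contact_force: [0.9, -0.1, 0.3]
opening: 0.994
finger_force: 0.0
```

Request:
step_arm:
  motion:
    - {"wx": 0, "wy": 0, "wz": 0, "dx": -0.4, "dy": -0.4, "dz": 0, "claw": 88}
    - {"wx": 0, "wy": 0, "wz": 0, "dx": -0.8, "dy": -0.8, "dz": 0, "claw": 88}
    - {"wx": 0, "wy": 0, "wz": 0, "dx": -1, "dy": -1, "dz": 0, "claw": 88}

```text
clock: 1.1
tool_pos: [0.3578, 0.2762, 0.3104]
eef_rot: [0.175, 0.985, -0.001, 0.0]
contact_force: [0.7, -0.6, 0.4]
opening: 1.002
finger_force: 0.0
```

Request:
step_arm:
  motion:
    - {"wx": 0, "wy": 0, "wz": 0, "dx": -0.4, "dy": -0.4, "dz": 0, "claw": 88}
    - {"wx": 0, "wy": 0, "wz": 0, "dx": -0.8, "dy": -0.8, "dz": 0, "claw": 88}
    - {"wx": 0, "wy": 0, "wz": 0, "dx": -1, "dy": -1, "dz": 0, "claw": 88}

```text
clock: 1.4
tool_pos: [0.4056, 0.1739, 0.3104]
eef_rot: [0.175, 0.985, -0.001, 0.0]
contact_force: [0.6, 0.3, -0.2]
opening: 0.998
finger_force: 0.0
```

Request:
step_arm:
  motion:
    - {"wx": 0, "wy": 0, "wz": 0, "dx": -0.3, "dy": -0.4, "dz": 0, "claw": 88}
    - {"wx": 0, "wy": 0, "wz": 0, "dx": -0.6, "dy": -0.8, "dz": 0, "claw": 88}
    - {"wx": 0, "wy": 0, "wz": 0, "dx": -0.7, "dy": -1, "dz": 0, "claw": 88}

```text
clock: 1.7
tool_pos: [0.4307, 0.0799, 0.3104]
eef_rot: [0.175, 0.985, -0.001, -0.0]
contact_force: [-1.0, 0.2, 0.5]
opening: 1.004
finger_force: 0.0
```

Request:
step_arm:
  motion:
    - {"wx": 0, "wy": 0, "wz": 0, "dx": -0.3, "dy": -0.4, "dz": 0, "claw": 88}
    - {"wx": 0, "wy": 0, "wz": 0, "dx": -0.6, "dy": -0.8, "dz": 0, "claw": 88}
    - {"wx": 0, "wy": 0, "wz": 0, "dx": -0.7, "dy": -1, "dz": 0, "claw": 88}

```text
clock: 2.0
tool_pos: [0.4562, -0.0143, 0.3104]
eef_rot: [0.175, 0.985, -0.001, 0.0]
contact_force: [-0.2, 0.6, -0.4]
opening: 0.998
finger_force: 0.0
```

Request:
step_arm:
  motion:
    - {"wx": 0, "wy": 0, "wz": 0, "dx": -0.3, "dy": -0.4, "dz": 0, "claw": 88}
    - {"wx": 0, "wy": 0, "wz": 0, "dx": -0.6, "dy": -0.8, "dz": 0, "claw": 88}
    - {"wx": 0, "wy": 0, "wz": 0, "dx": -0.7, "dy": -1, "dz": 0, "claw": 88}

```text
clock: 2.3
tool_pos: [0.4816, -0.1087, 0.3104]
eef_rot: [0.175, 0.985, -0.001, 0.0]
contact_force: [0.6, -0.0, 0.8]
opening: 1.001
finger_force: 0.0
```

Request:
step_arm:
  motion:
    - {"wx": 0, "wy": 0, "wz": 0, "dx": -0.3, "dy": -0.45, "dz": 0, "claw": 70}
    - {"wx": 0, "wy": 0, "wz": 0, "dx": -0.6, "dy": -0.9, "dz": 0, "claw": 70}

```text
clock: 2.5
tool_pos: [0.5017, -0.1895, 0.3105]
eef_rot: [0.172, 0.985, 0.0, -0.0]
contact_force: [1.7, -0.5, 0.8]
opening: 0.842
finger_force: 0.0
```

Request:
step_arm:
  motion:
    - {"wx": 0, "wy": 0, "wz": 0, "dx": -0.25, "dy": -0.4, "dz": 0, "claw": 70}
    - {"wx": 0, "wy": 0, "wz": 0, "dx": -0.5, "dy": -0.8, "dz": 0, "claw": 70}

```text
clock: 2.7
tool_pos: [0.5174, -0.2641, 0.3103]
eef_rot: [0.173, 0.985, 0.0, -0.0]
contact_force: [0.0, -0.3, -0.4]
opening: 0.799
finger_force: 0.0
```

Request:
step_arm:
  motion:
    - {"wx": 0, "wy": 0, "wz": -0.04, "dx": -0.25, "dy": -0.4, "dz": 0, "claw": 70}
    - {"wx": 0, "wy": 0, "wz": -0.09, "dx": -0.5, "dy": -0.8, "dz": 0, "claw": 70}
    - {"wx": 0, "wy": 0, "wz": -0.09, "dx": -0.5, "dy": -0.8, "dz": 0, "claw": 70}
    - {"wx": 0, "wy": 0, "wz": -0.09, "dx": -0.5, "dy": -0.8, "dz": 0, "claw": 70}

```text
clock: 3.1
tool_pos: [0.5328, -0.3367, 0.3098]
eef_rot: [0.033, 0.999, 0.001, -0.001]
contact_force: [0.3, -0.1, 0.2]
opening: 0.795
finger_force: 0.0
```

Run:
```python
from h import *
s=get_state(); p,d,c=snap("wrist"); W=world(d,c); t=s["tool_pos"]; M=R.from_quat(s["eef_rot"])
print(t,M.as_matrix().round(3).tolist())
near=(abs(W[...,:2]-t[:2])<.05).all(-1)&(d>0)
m=near&(W[...,2]>.185)&(W[...,2]<.21)
v,u=np.nonzero(m); print(m.sum(),u.min() if m.any() else 0,u.max() if m.any() else 0)
print("post",W[m].mean(0),np.percentile(W[m],[2,98],axis=0), cv2.minAreaRect(W[m][:,:2].astype(np.float32)*1000))
cv2.imwrite("pics/w1.png",p[...,::-1])
```

```text
[ 0.53283968 -0.33667327  0.30978207] [[-0.998, 0.067, -0.001], [0.067, 0.998, 0.001], [0.001, 0.001, -1.0]]
303 239 255
post [ 0.53086714 -0.34089218  0.19804479] [[ 0.52470581 -0.34828754  0.18657881]
 [ 0.53958605 -0.33358362  0.20110143]] ((532.2403564453125, -341.38592529296875), (15.231260299682617, 15.324030876159668), 85.82450866699219)
```

View pics/w1.png

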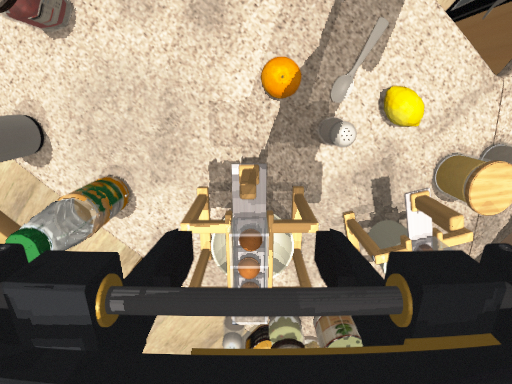

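The wrist view shows the post at about (249,183), lined up between the open fingers and square to them. I'll lower the gripper and close it on the post.

Request:
step_arm:
  motion:
    - {"wx": 0, "wy": 0, "wz": 0, "dx": 0, "dy": -0.05, "dz": 0.5, "claw": 70}
    - {"wx": 0, "wy": 0, "wz": 0, "dx": 0, "dy": -0.05, "dz": 1, "claw": 70}
    - {"wx": 0, "wy": 0, "wz": 0, "dx": 0, "dy": -0.05, "dz": 1, "claw": 70}

```text
clock: 3.45
tool_pos: [0.53, -0.3365, 0.226]
eef_rot: [0.031, 1.0, 0.003, -0.005]
contact_force: [-0.9, 0.8, -0.2]
opening: 0.795
finger_force: 0.0
```

Request:
step_arm:
  motion:
    - {"wx": 0, "wy": 0, "wz": 0, "dx": 0, "dy": 0, "dz": 0.4, "claw": 70}
    - {"wx": 0, "wy": 0, "wz": 0, "dx": 0, "dy": 0, "dz": 0.8, "claw": 70}
    - {"wx": 0, "wy": 0, "wz": 0, "dx": 0, "dy": 0, "dz": 0.8, "claw": 70}
    - {"wx": 0, "wy": 0, "wz": 0, "dx": 0, "dy": 0, "dz": 0.8, "claw": 40}
    - {"wx": 0, "wy": 0, "wz": 0, "dx": 0, "dy": 0, "dz": 0.8, "claw": 20}

```text
clock: 3.95
tool_pos: [0.5349, -0.3406, 0.1694]
eef_rot: [0.032, 0.999, -0.001, 0.002]
contact_force: [0.6, 0.4, 0.2]
opening: 0.637
finger_force: 0.0
```

Request:
step_arm:
  motion:
    - {"wx": 0, "wy": 0, "wz": 0, "dx": 0, "dy": 0, "dz": 0, "claw": 10}
    - {"wx": 0, "wy": 0, "wz": 0, "dx": 0, "dy": 0, "dz": 0, "claw": 10}
    - {"wx": 0, "wy": 0, "wz": 0, "dx": 0, "dy": 0, "dz": 0, "claw": 10}
    - {"wx": 0, "wy": 0, "wz": 0, "dx": 0, "dy": 0, "dz": 0, "claw": 10}
    - {"wx": 0, "wy": 0, "wz": 0, "dx": 0, "dy": 0, "dz": 0, "claw": 10}
    - {"wx": 0, "wy": 0, "wz": 0, "dx": 0, "dy": 0, "dz": 0, "claw": 10}
  force: 15

```text
clock: 4.55
tool_pos: [0.533, -0.3423, 0.1668]
eef_rot: [0.033, 0.999, -0.001, 0.0]
contact_force: [1.1, -5.1, -0.9]
opening: 0.181
finger_force: 15.0
```

Request:
step_arm:
  motion:
    - {"wx": 0, "wy": 0, "wz": 0, "dx": 0.15, "dy": 0, "dz": 0, "claw": 10}
    - {"wx": 0, "wy": 0, "wz": 0, "dx": 0.3, "dy": 0, "dz": 0, "claw": 10}
    - {"wx": 0, "wy": 0, "wz": 0, "dx": 0.45, "dy": 0, "dz": 0, "claw": 10}
    - {"wx": 0, "wy": 0, "wz": 0, "dx": 0.6, "dy": 0, "dz": 0, "claw": 10}
    - {"wx": 0, "wy": 0, "wz": 0, "dx": 0.75, "dy": 0, "dz": 0, "claw": 10}
    - {"wx": 0, "wy": 0, "wz": 0, "dx": 0.88, "dy": 0, "dz": 0, "claw": 10}
    - {"wx": 0, "wy": 0, "wz": 0, "dx": 0.98, "dy": 0, "dz": 0, "claw": 10}
    - {"wx": 0, "wy": 0, "wz": 0, "dx": 0.98, "dy": 0, "dz": 0, "claw": 10}

```text
clock: 5.35
tool_pos: [0.4534, -0.3372, 0.1668]
eef_rot: [0.033, 0.999, -0.001, -0.001]
contact_force: [-1.7, -6.0, -0.2]
opening: 0.18
finger_force: 15.0
```

Run:
```python
from h import *
s=get_state(); print(s["tool_pos"],s["contact_force"],s["opening"])
p,d,c=snap("top"); W=world(d,c)
cv2.imwrite("pics/t2.png",cv2.resize(p[130:280,250:380],None,fx=4,fy=4,interpolation=cv2.INTER_CUBIC)[...,::-1])
p,d,c=snap("side"); cv2.imwrite("pics/s2.png",cv2.resize(p[140:270,250:370],None,fx=4,fy=4,interpolation=cv2.INTER_CUBIC)[...,::-1])
```

```text
[ 0.45340356 -0.33721484  0.16681028] [-1.7269312  -5.97807557 -0.21209802] 0.18041024063127134
```

View pics/t2.png

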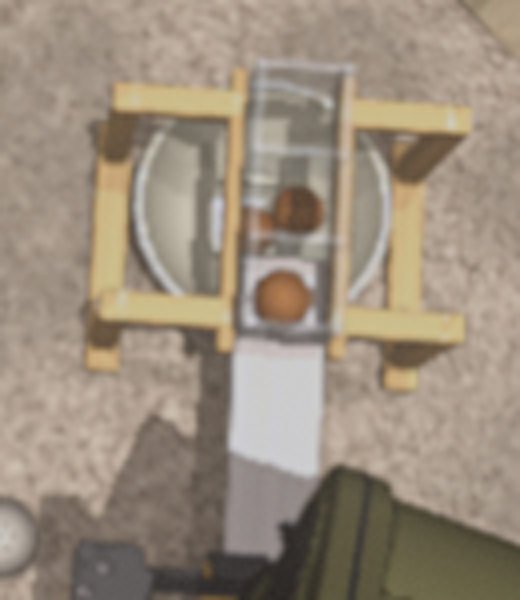

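View pics/s2.png

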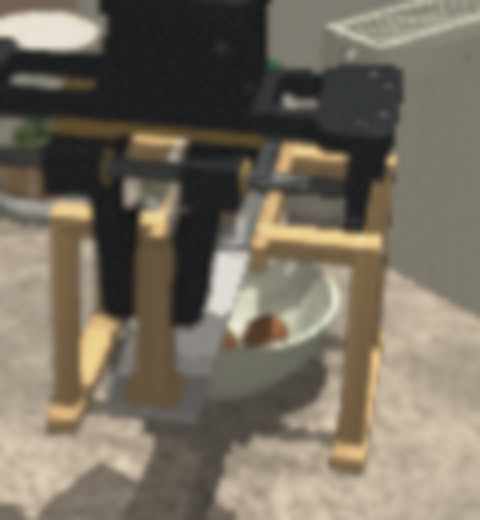

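The front walnut is still in its cell at crop (282,297). The side crop shows two walnuts in the bowl. I'll check their heights with the depth image.

Run:
```python
from h import *
p,d,c=snap("top"); W=world(d,c); r=p.astype(int)
for u,v in((324,182),(315,185),(320,204)):
    print(u,v,W[v-2:v+3,u-2:u+3].reshape(-1,3)[:, :].__abs__().min(0).round(3),np.median(W[v-2:v+3,u-2:u+3].reshape(-1,3),axis=0).round(3))
m=(r[...,0]-r[...,2]>45); sub=np.zeros(m.shape,bool); sub[155:225,295:345]=1
w=W[m&sub&(W[...,2]<.09)&(W[...,2]>.02)]; print(len(w),w.min(0),w.max(0),w.mean(0))
p,d,c=snap("side"); W=world(d,c); r=p.astype(int)
for u,v in((250+265//4,140+330//4),(250+228//4,140+341//4)):
    print(W[v,u].round(3),p[v,u])
```

```text
324 182 [0.666 0.363 0.031] [ 0.67  -0.367  0.035]
315 185 [0.634 0.328 0.023] [ 0.66  -0.349  0.033]
320 204 [0.602 0.339 0.149] [ 0.606 -0.343  0.152]
79 [ 0.62445889 -0.39631575  0.02245874] [ 0.70628503 -0.3237783   0.0538728 ] [ 0.66865661 -0.36945659  0.031117  ]
[ 0.67  -0.373  0.03 ] [88 62 41]
[ 0.662 -0.353  0.024] [113  81  57]
```

Both walnuts lie in the bowl at about z 0.03, and the front one is still up. Now I'll push the gate shut.

Request:
step_arm:
  motion:
    - {"wx": 0, "wy": 0, "wz": 0, "dx": -0.15, "dy": 0, "dz": 0, "claw": 10}
    - {"wx": 0, "wy": 0, "wz": 0, "dx": -0.3, "dy": 0, "dz": 0, "claw": 10}
    - {"wx": 0, "wy": 0, "wz": 0, "dx": -0.45, "dy": 0, "dz": 0, "claw": 10}
    - {"wx": 0, "wy": 0, "wz": 0, "dx": -0.6, "dy": 0, "dz": 0, "claw": 10}
    - {"wx": 0, "wy": 0, "wz": 0, "dx": -0.75, "dy": 0, "dz": 0, "claw": 10}
    - {"wx": 0, "wy": 0, "wz": 0, "dx": -0.88, "dy": 0, "dz": 0, "claw": 10}
    - {"wx": 0, "wy": 0, "wz": 0, "dx": -0.98, "dy": 0, "dz": 0, "claw": 10}
    - {"wx": 0, "wy": 0, "wz": 0, "dx": -0.98, "dy": 0, "dz": 0, "claw": 10}

```text
clock: 6.35
tool_pos: [0.5342, -0.3423, 0.1668]
eef_rot: [0.032, 0.999, -0.001, 0.001]
contact_force: [1.4, -4.9, -0.7]
opening: 0.177
finger_force: 15.0
```

Request:
step_arm:
  motion:
    - {"wx": 0, "wy": 0, "wz": 0, "dx": -0.02, "dy": 0, "dz": 0, "claw": 10}
    - {"wx": 0, "wy": 0, "wz": 0, "dx": -0.04, "dy": 0, "dz": 0, "claw": 10}
    - {"wx": 0, "wy": 0, "wz": 0, "dx": -0.04, "dy": 0, "dz": 0, "claw": 10}

```text
clock: 6.65
tool_pos: [0.5359, -0.3424, 0.1668]
eef_rot: [0.033, 0.999, -0.001, -0.0]
contact_force: [-0.7, -5.3, 1.4]
opening: 0.181
finger_force: 15.0
```

Another 2 mm at a time until it meets the stop.

Request:
step_arm:
  motion:
    - {"wx": 0, "wy": 0, "wz": 0, "dx": -0.02, "dy": 0, "dz": 0, "claw": 10}
    - {"wx": 0, "wy": 0, "wz": 0, "dx": -0.03, "dy": 0, "dz": 0, "claw": 10}
    - {"wx": 0, "wy": 0, "wz": 0, "dx": -0.03, "dy": 0, "dz": 0, "claw": 10}

```text
clock: 6.95
tool_pos: [0.5379, -0.3426, 0.1668]
eef_rot: [0.033, 0.999, -0.001, -0.001]
contact_force: [-1.6, -4.4, 1.4]
opening: 0.177
finger_force: 15.0
```

Request:
step_arm:
  motion:
    - {"wx": 0, "wy": 0, "wz": 0, "dx": -0.02, "dy": 0, "dz": 0, "claw": 10}
    - {"wx": 0, "wy": 0, "wz": 0, "dx": -0.03, "dy": 0, "dz": 0, "claw": 10}
    - {"wx": 0, "wy": 0, "wz": 0, "dx": -0.03, "dy": 0, "dz": 0, "claw": 10}

```text
clock: 7.25
tool_pos: [0.538, -0.3426, 0.1668]
eef_rot: [0.033, 0.999, -0.001, -0.003]
contact_force: [-6.6, -3.4, 5.4]
opening: 0.182
finger_force: 15.0
```

The gate has met its stop. I'll relax, release and rise.

Request:
step_arm:
  motion:
    - {"wx": 0, "wy": 0, "wz": 0, "dx": 0.025, "dy": 0, "dz": 0, "claw": 10}
    - {"wx": 0, "wy": 0, "wz": 0, "dx": 0.025, "dy": 0, "dz": 0, "claw": 60}
    - {"wx": 0, "wy": 0, "wz": 0, "dx": 0.025, "dy": 0, "dz": 0, "claw": 60}
    - {"wx": 0, "wy": 0, "wz": 0, "dx": 0.025, "dy": 0, "dz": 0, "claw": 60}
    - {"wx": 0, "wy": 0, "wz": 0, "dx": 0.025, "dy": 0, "dz": 0, "claw": 60}
    - {"wx": 0, "wy": 0, "wz": 0, "dx": 0.025, "dy": 0, "dz": 0, "claw": 60}

```text
clock: 7.85
tool_pos: [0.5394, -0.3402, 0.1666]
eef_rot: [0.032, 0.999, 0.0, 0.0]
contact_force: [-0.2, -0.1, -0.1]
opening: 0.61
finger_force: 0.0
```

Request:
step_arm:
  motion:
    - {"wx": 0, "wy": 0, "wz": 0, "dx": 0, "dy": 0, "dz": -0.3, "claw": 60}
    - {"wx": 0, "wy": 0, "wz": 0, "dx": 0, "dy": 0, "dz": -0.7, "claw": 60}
    - {"wx": 0, "wy": 0, "wz": 0, "dx": 0, "dy": 0, "dz": -1, "claw": 60}
    - {"wx": 0, "wy": 0, "wz": 0, "dx": 0, "dy": 0, "dz": -1, "claw": 60}

```text
clock: 8.25
tool_pos: [0.5413, -0.3415, 0.2504]
eef_rot: [0.032, 0.999, -0.001, 0.003]
contact_force: [0.7, -0.9, 0.8]
opening: 0.681
finger_force: 0.0
```

Request:
step_arm:
  motion:
    - {"wx": 0, "wy": 0, "wz": 0, "dx": 0.4, "dy": 0, "dz": -0.4, "claw": 60}
    - {"wx": 0, "wy": 0, "wz": 0, "dx": 0.8, "dy": 0, "dz": -0.8, "claw": 60}
    - {"wx": 0, "wy": 0, "wz": 0, "dx": 0.8, "dy": 0, "dz": -0.8, "claw": 60}
    - {"wx": 0, "wy": 0, "wz": 0, "dx": 0.8, "dy": 0, "dz": -0.8, "claw": 60}

```text
clock: 8.65
tool_pos: [0.4751, -0.3367, 0.3106]
eef_rot: [0.032, 0.999, -0.0, 0.0]
contact_force: [-0.3, 1.1, -0.2]
opening: 0.679
finger_force: 0.0
```

Run:
```python
from h import *
s=get_state(); print(s["tool_pos"],s["contact_force"],s["opening"])
p,d,c=snap("top"); W=world(d,c)
cv2.imwrite("pics/t3.png",cv2.resize(p[120:280,150:380],None,fx=3,fy=3,interpolation=cv2.INTER_CUBIC)[...,::-1])
for n,(u,v) in dict(front=(320,204),b1=(324,182),b2=(315,185)).items(): print(n,np.median(W[v-2:v+3,u-2:u+3].reshape(-1,3),axis=0).round(3))
sub=W[225:256,300:340]; m=(sub[...,2]>.19)&(sub[...,2]<.21); print("post",m.sum(),sub[m].mean(0) if m.any() else 0)
p,d,c=snap("wrist"); W=world(d,c); m=(abs(W[...,0]-.54)<.05)&(abs(W[...,1]+.342)<.03)&(W[...,2]>.19)&(W[...,2]<.21); print("post wrist",m.sum(),W[m].mean(0) if m.any() else 0)
```

```text
[ 0.47509296 -0.33666679  0.31064521] [-0.32242404  1.14714627 -0.15679929] 0.6785545139022466
front [ 0.607 -0.343  0.149]
b1 [ 0.652 -0.355  0.125]
b2 [ 0.643 -0.338  0.127]
post 89 [ 0.53772288 -0.34020778  0.19905879]
post wrist 261 [ 0.53546916 -0.34119985  0.19826327]
```

View pics/t3.png

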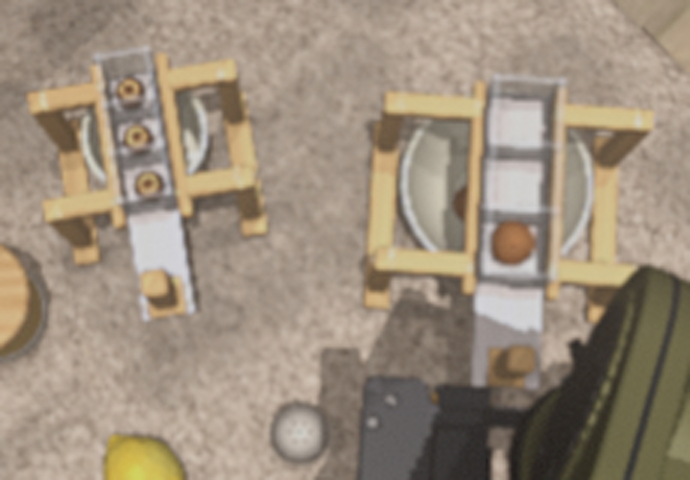

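The gate is shut with the post at about (515,362). The front walnut is in its cell at (513,242), the bowl is in place, and the hazelnut feeder is untouched. I'll hand in.

```bash
python3 -c "
from plant import workorder; print(workorder.finish_job())"
```

```text
the job is handed in; nothing more can be done
None
```

I handed the job in: two walnuts dropped into the bowl, the front walnut stayed in its cell, the walnut gate is shut against its stop and released, and the hazelnut gate was left alone; the interface gave no verdict.

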